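# Line up the casting rings by size on the firing board

### The job

Get the four empty casting rings ready for the furnace: stand them upright on the firing board in order of size, one centred on each round seat, with the smallest on the red seat at the one end and each next ring along the row bigger, up to the widest at the far end. Leave the orange paste pot where it stands.

Things in the scene. Friction and masses are not known exactly. Their poses are not given: they have to be found in the camera images.
- ring_smallest: pinkish-brown casting ring, an upright open-topped cup-like tube of 32 mm outside diameter and 40 mm height, standing loose on the bench, about 0.1 kg; take it across its diameter from above. Origin at the centre of its underside, z up along its axis.
- ring_small: whitish casting ring, an upright open-topped cup-like tube of 42 mm outside diameter and 50 mm height, standing loose on the bench, about 0.1 kg; take it across its diameter from above. Origin at the centre of its underside, z up along its axis.
- ring_large: light grey casting ring, an upright open-topped cup-like tube of 52 mm outside diameter and 55 mm height, standing loose on the bench, about 0.1 kg; take it across its diameter from above. Origin at the centre of its underside, z up along its axis.
- ring_largest: light grey casting ring, an upright open-topped cup-like tube of 62 mm outside diameter and 60 mm height, standing loose on the bench, about 0.1 kg; take it across its diameter from above. Origin at the centre of its underside, z up along its axis.
- seat_red: RED low round seat disc, 68 mm wide, on the fixed firing board (whitish slab 296 x 76 mm, 10 mm thick). Four seats in a straight row, 72 mm apart. Origin at the centre of its underside; its top, where a ring stands, is 3 mm higher (13 mm above the bench). z up, y along the row, x across it (tabs stick out along x). It is at one end of the row, either end.
- seat_mid_a: grey low round seat disc, 68 mm wide, on the fixed firing board (whitish slab 296 x 76 mm, 10 mm thick). Four seats in a straight row, 72 mm apart. Origin at the centre of its underside; its top, where a ring stands, is 3 mm higher (13 mm above the bench). z up, y along the row, x across it (tabs stick out along x). A middle seat; which one is next to the red seat must be seen.
- seat_mid_b: grey low round seat disc, 68 mm wide, on the fixed firing board (whitish slab 296 x 76 mm, 10 mm thick). Four seats in a straight row, 72 mm apart. Origin at the centre of its underside; its top, where a ring stands, is 3 mm higher (13 mm above the bench). z up, y along the row, x across it (tabs stick out along x). The other middle seat.
- seat_end: grey low round seat disc, 68 mm wide, on the fixed firing board (whitish slab 296 x 76 mm, 10 mm thick). Four seats in a straight row, 72 mm apart. Origin at the centre of its underside; its top, where a ring stands, is 3 mm higher (13 mm above the bench). z up, y along the row, x across it (tabs stick out along x). At the end of the row opposite to the red seat.
- paste_pot: bystander: small orange pot with a black lid, 49 mm wide, 52 mm high, loose, to the right of the board. Origin at the centre of its underside.
- gooseneck_lamp: fixed black lamp beside the work; its origin is of no use. Round foot 155 mm wide, 26 mm high at x 0.61, y 0.16, neck rising from it to 0.53 m; the cream shade, 118 mm wide, hangs over x 0.48, y -0.07, from 0.33 m up. An arm coming from the right should pass in front of the shade, with the tool nearer than x 0.30.

How it is judged:
By the outcome, as a careful person would: the job done as asked, in the order asked, and still so for the second after the job is handed in, with the robot touching nothing.
It also fails if it takes over 112 s, if anything falls off the work surface, if the arm or the gripper's body presses on something with over 40 N, if the wrist force passes 120 N, or if a joint passes its speed limit or range.

### The arm

A 7-joint arm with a two-finger parallel gripper is mounted at the origin on a cart in front of the work surface, level with it; the furniture and walls round the work are solid. World frame = base frame: x ahead of the robot, y to its left, z up, the work surface at z = 0. Lengths are in m, angles in rad, forces in N, time in s.
With the tool pointing down it reaches from about 0.425 to 0.875 m from the base axis. Payload 4.7 kg.
Tool frame: the origin (TCP) lies where the fingers leave the gripper's body, on its centre line; the fingertips stand 70 mm ahead of it and the grasp point (between the pads) lies 51 mm ahead of it; z points along the fingers, y is the line along which they close (so a half turn about z gives the same grasp; the last joint's range is limited). The gripper opens to 87 mm and grips with 3 to 60 N. Pads are 19 mm wide; open, the fingers measure 117 mm over their backs; the gripper's body (75 mm by 190 mm) begins 51 mm behind the grasp point.
Start: joints at [1.319, 0.321, -0.07, 1.45, 0.023, 1.371, -0.057], TCP at [0.171, -0.627, 0.292] pointing down, gripper open.
Joint ranges: [-2.86, 2.86], [-0.3, 2.09], [-1.38, 1.24], [0.06, 2.45], [-1.56, 4.7], [0.09, 2.05], [-2.69, 2.69]. Speed limits (rad/s): [2.57, 2.57, 3.14, 3.14, 3.14, 3.14, 3.14].

### API

Orientations are given as a rotation vector (axis times angle).
In Python, from bench import ctrl gives the robot as it stands.
- The arm moves only by the tool drive_tool, never from a script. Its argument "motion" is a list of rows, each a list of 3 entries, a list of its own where there are three numbers: the shift along the tool's x, y, z in cm, then the turn, a rotation vector about the tool's x, y, z in degrees, then the opening, from -1 (shut) to 1 (fully open). In form: [[[x, y, z], [ax, ay, az], claw], ...]. A call has 1 to 12 rows; each row shifts and turns the commanded pose from where the row before left it, along the tool's axes as they then stand; what a row does not reach is not made up. A row lasts 1/8 s, in which the tool goes at most 62.5 mm and 10.7 degrees, less where a joint would pass 70% of its speed; a pose out of reach is approached as far as the arm can. A call with a gripper value outside its range is refused whole. The fingers move at their own pace and stop on an object; "force" is the grip in N (left out, the last holds). Time passes only in rows, so rows that do not move let the fingers close. It gives the time, the measured TCP pose, the force, the opening and the grip force at its end, in the units of the state.
- ctrl.get_state(): the state, without advancing time (a new reading comes with each control period).
- ctrl.get_image(name): name is "scene" or "top" or "wrist"; returns the picture (384x512x3 uint8, red, green, blue); there is no depth.
- ctrl.calibration(name): a dict with "K" (3x3 intrinsics, pixels), "origin" and "attitude" of the camera in the world; the wrist camera has in their place "tool_from_camera" (4x4, takes a point from camera to tool coordinates, whose origin is the TCP and whose axes are the flange's). Camera axes: x right, y up, looking along -z (the intrinsics and any distortion apply to the point x, -y, -z); pixel columns grow to the right and rows downward; lengths in m; the calibration is good to about 2 mm. A picture is of the moment at which its call begins: read the wrist's pose just before it. calibration takes no time and is no camera call.
- ctrl.close_job(): hands the job in; it is judged then, once.
The state is a dict: "time": time; "joint_positions": joint angles; "qd": joint speeds; "joint_torque": joint torques, N m; "position": TCP position; "tool_rot": TCP orientation; "ft_force": force on the tool from outside, world axes, zero at the start; "torque": the same for the moment, N m; "grip_width": opening from 0.0 (shut) to 1.0 (fully open); "grip_force": force on a finger pad.
Only numpy, scipy, OpenCV 4.12 (cv2) and the standard library are available. Lean on these libraries where they do the work, as an engineer would, in place of code of your own. Each camera call takes 0.05 s, during which the arm holds its last target. There are 200 camera calls.

## Working session

There is one attempt and no reset: what is moved stays moved. The work goes in short steps, Python scripts to look and compute and a tool call to move; the robot and the scene stay as the last step left them, time stands still between calls to the robot, and variables do not carry over. Pictures are saved under pics/ and viewed, at most 14 in all, crops included, and the job is handed in when it is done.

Besides the shell and the picture viewer there is one more tool, called after ">>>" by a JSON object that holds its "op" and its "data". drive_tool: Moves the arm, as the interface text tells. Its arguments: {"type":"object","properties":{"motion":{"type":"array","items":{"type":"array"}},"force":{"type":"number"}},"required":["motion"]}

```bash
mkdir -p pics; python3 - <<'E'
from bench import ctrl
import cv2,numpy as np
np.set_printoptions(precision=4,suppress=True)
s=ctrl.get_state();print(s)
ims=[]
for n in("scene","top"):
    c=ctrl.calibration(n);print(n,c)
    im=ctrl.get_image(n);np.save(f"pics/{n}0.npy",im)
    cv2.imwrite(f"pics/{n}0.png",cv2.resize(im[:,:,::-1],(768,576)))
print(ctrl.calibration("wrist"))
E
```

```text
{'time': 0.0, 'joint_positions': array([ 1.3191,  0.3218, -0.07  ,  1.4517,  0.0226,  1.3708, -0.0569]), 'qd': array([-0.0002,  0.0012,  0.0008, -0.0009, -0.0001, -0.0001, -0.0008]), 'joint_torque': array([  0.0008, -49.1279,  -0.404 , -31.252 ,  -0.064 ,   0.0437,
         0.0001]), 'position': array([ 0.1705, -0.6268,  0.2911]), 'tool_rot': array([-3.112 , -0.416 ,  0.0006]), 'ft_force': array([ 0.6374, -0.5465,  0.5915]), 'torque': array([-0.0113, -0.0278,  0.01  ]), 'grip_force': 0.0, 'grip_width': 1.0014474497190302}
scene {'K': array([[435.9296,   0.    , 249.9062],
       [  0.    , 435.9296, 190.5164],
       [  0.    ,   0.    ,   1.    ]]), 'origin': array([-0.0931,  0.7661,  0.4533]), 'attitude': array([ 0.5004, -1.2417, -2.0389])}
top {'K': array([[453.5012,   0.    , 258.5319],
       [  0.    , 453.5012, 184.1227],
       [  0.    ,   0.    ,   1.    ]]), 'origin': array([0.2171, 0.2138, 1.1442]), 'attitude': array([ 0.162 , -0.1783, -1.6622])}
{'K': array([[275.03  ,   0.    , 251.831 ],
       [  0.    , 275.03  , 185.4178],
       [  0.    ,   0.    ,   1.    ]]), 'tool_from_camera': array([[ 0.0011,  0.9525,  0.3046,  0.0847],
       [ 1.    , -0.0011, -0.0002,  0.0006],
       [ 0.0002,  0.3046, -0.9525, -0.0927],
       [ 0.    ,  0.    ,  0.    ,  1.    ]])}
```

View pics/scene0.png

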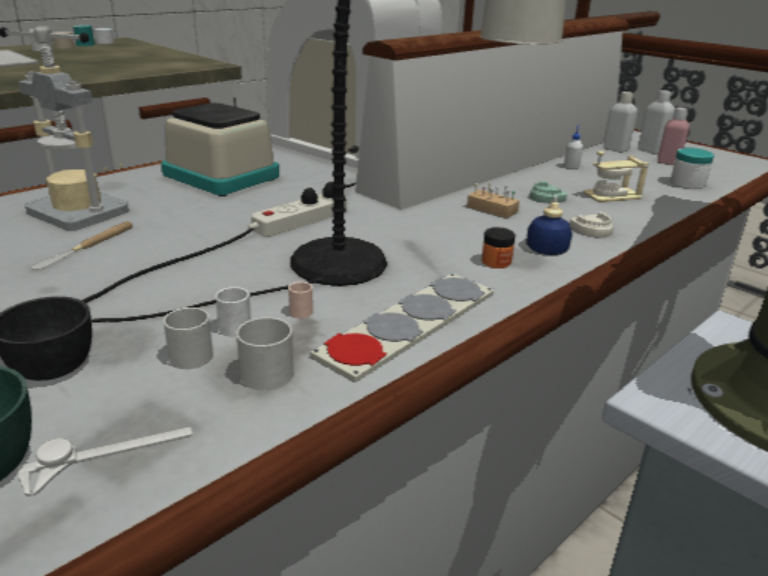

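View pics/top0.png

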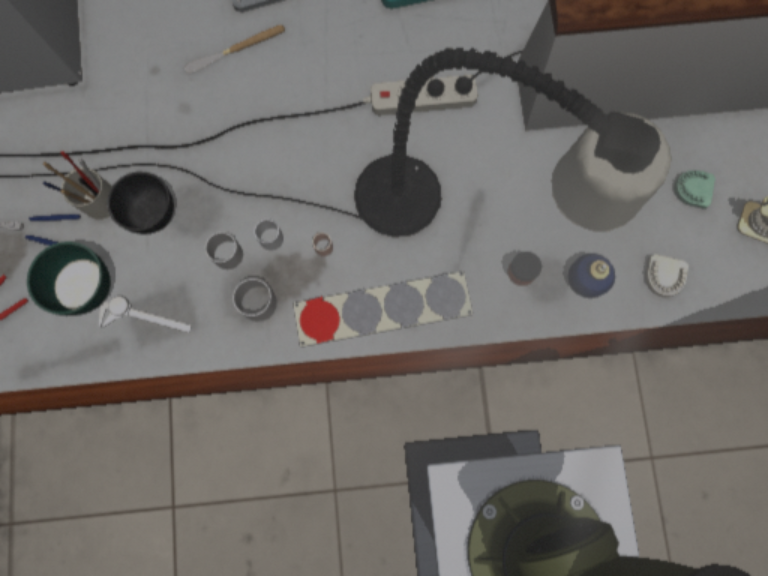

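The scene image shows the red seat at the left end, near the rings. In the top view (768x576), the red seat is at (320,320) and the grey seats at (361,312), (404,305) and (446,297). Ring rims are at about (253,297) largest, (223,249) large, (268,233) small and (323,243) smallest. The pot is at (524,267).

```bash
cat > h.py <<'E'
import numpy as np,cv2
from scipy.spatial.transform import Rotation as R
from bench import ctrl
np.set_printoptions(precision=4,suppress=True)
def cam(n,s=None):
    c=ctrl.calibration(n)
    if n!="wrist": return c["K"],np.array(c["origin"]),R.from_rotvec(c["attitude"]).as_matrix()
    s=s or ctrl.get_state(); T=np.array(c["tool_from_camera"]); A=R.from_rotvec(s["tool_rot"]).as_matrix()
    return c["K"],A@T[:3,3]+s["position"],A@T[:3,:3]
def ray(C,u,v,z):
    K,o,A=C; d=A@np.array([(u-K[0,2])/K[0,0],-(v-K[1,2])/K[1,1],-1]); return o+d*(z-o[2])/d[2]
def proj(C,p):
    K,o,A=C; q=A.T@(np.array(p)-o); return np.array([K[0,0]*q[0]/-q[2]+K[0,2],K[1,1]*q[1]/q[2]+K[1,2]])
E
python3 - <<'E'
from h import *
C=cam("top");print("lamp",proj(C,[.61,.16,.026])*1.5)
im=np.load("pics/top0.npy");h=cv2.cvtColor(im,cv2.COLOR_RGB2HSV)
m=cv2.inRange(h,(0,150,80),(8,255,255)).astype(np.uint8);m[:180]=0;m[:,:180]=0;m[240:]=0;m[:,240:]=0
M=cv2.moments(m,True);print("red",M['m00'],ray(C,M['m10']/M['m00'],M['m01']/M['m00'],.013)[:2])
for n,u,v,z in [("s1",361,312,.013),("s2",404,305,.013),("s3",446,297,.013),("XL",253,297,.06),("L",223,249,.055),("S",268,233,.05),("XS",323,243,.04),("pot",524,267,.052)]:
    p=ray(C,u/1.5,v/1.5,z);print(n,p[:2],np.hypot(*p[:2]))
S=cam("scene");print("scene red",[ray(S,355/1.5,349/1.5,.013),ray(S,458/1.5,288.5/1.5,.013)])
c=im[130:240,130:330];cv2.imwrite("pics/crop.png",cv2.resize(c[:,:,::-1],None,fx=4,fy=4,interpolation=cv2.INTER_CUBIC))
E
```

```text
lamp [396.6163 189.5881]
red 547.0 [0.3993 0.3121]
s1 [0.4048 0.2409] 0.47107540750972193
s2 [0.4096 0.1677] 0.4425742330832503
s3 [0.4162 0.0956] 0.42707734148112103
XL [0.4387 0.4117] 0.6016474067304015
L [0.5252 0.4574] 0.6964850226486391
S [0.5468 0.3825] 0.6673166182564849
XS [0.5233 0.2932] 0.5998827992417244
pot [ 0.4467 -0.0341] 0.4479479650805121
scene red [array([0.3971, 0.3168, 0.013 ]), array([0.4159, 0.1009, 0.013 ])]
```

View pics/crop.png

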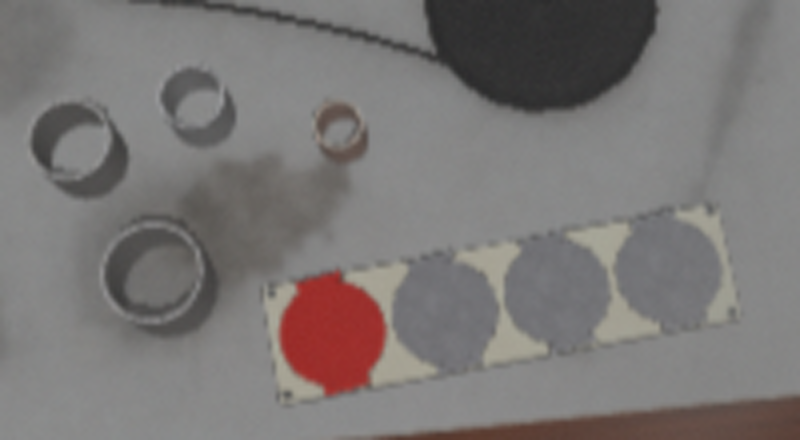

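>>> {"op": "drive_tool", "data": {"motion": [[[0, 0, 0], [0, 0, -9.35], 1], [[0, 0, 0], [0, 0, -9.35], 1], [[0, 0, 0], [0, 0, -9.35], 1], [[0, 0, 0], [0, 0, -9.35], 1], [[0, 0, 0], [0, 0, -9.35], 1], [[0, 0, 0], [0, 0, -9.35], 1], [[0, 0, 0], [0, 0, -9.35], 1], [[0, 0, 0], [0, 0, -9.35], 1], [[3, 0, 0], [0, 0, 0], 1], [[3, 0.5, 0], [0, 0, 0], 1], [[3, 0.5, 0], [0, 0, 0], 1], [[3, 0.5, 0], [0, 0, 0], 1]]}}

```text
time: 1.6
position: [0.1857, -0.506, 0.2917]
tool_rot: [-2.22, -2.221, -0.001]
ft_force: [0.4, 0.2, -0.8]
grip_width: 1.001
grip_force: 0.0
```

>>> {"op": "drive_tool", "data": {"motion": [[[3, 1.2, 0], [0, 0, 0], 1], [[3, 1.2, 0], [0, 0, 0], 1], [[3, 1.2, 0], [0, 0, 0], 1], [[3, 1.2, 0], [0, 0, 0], 1], [[3, 1.2, 0], [0, 0, 0], 1], [[3, 1.2, 0], [0, 0, 0], 1], [[2, 1, 0], [0, 0, 0], 1], [[0, 0, 0], [0, 0, 0], 1]]}}

```text
time: 2.6
position: [0.2682, -0.3063, 0.2923]
tool_rot: [2.218, 2.225, -0.001]
ft_force: [1.0, -0.7, -0.3]
grip_width: 1.004
grip_force: 0.0
```

>>> {"op": "drive_tool", "data": {"motion": [[[3, 0.2, 0], [0, 0, 0], 1], [[3, 0.2, 0], [0, 0, 0], 1], [[3, 0.2, 0], [0, 0, 0], 1], [[3, 0.2, 0], [0, 0, 0], 1], [[0, 0, 0], [0, 0, 0], 1]]}}

```text
time: 3.22
position: [0.2911, -0.2081, 0.289]
tool_rot: [-2.203, -2.217, 0.003]
ft_force: [0.0, 0.1, 0.5]
grip_width: 1.001
grip_force: 0.0
```

```bash
python3 -c "
from h import *
print(ctrl.get_state())"
```

```text
{'time': 3.225, 'joint_positions': array([ 0.7313, -0.2994, -0.1487,  2.0814, -0.0457,  1.3731,  0.6052]), 'qd': array([ 0.109 , -0.0019, -0.0201, -0.0058,  0.0182, -0.0022,  0.031 ]), 'joint_torque': array([ -1.9097, -14.3353,   0.8844, -30.8675,  -0.1755,   0.2069,
        -0.3102]), 'position': array([ 0.2911, -0.2081,  0.289 ]), 'tool_rot': array([-2.2029, -2.2169,  0.0032]), 'ft_force': array([0.0419, 0.1053, 0.506 ]), 'torque': array([-0.034 , -0.1175, -0.0141]), 'grip_force': 0.0, 'grip_width': 1.0005512588750005}
```

>>> {"op": "drive_tool", "data": {"motion": [[[0, 0, 3], [0, 0, 0], 1], [[0, 0, 3], [0, 0, 0], 1], [[0, 0, 3], [0, 0, 0], 1], [[0, 0, 3], [0, 0, 0], 1], [[0, 0, 0], [0, 0, 0], 1]]}}

```text
time: 3.85
position: [0.2861, -0.2091, 0.1676]
tool_rot: [-2.21, -2.204, 0.006]
ft_force: [-0.2, 0.3, 0.5]
grip_width: 1.0
grip_force: 0.0
```

>>> {"op": "drive_tool", "data": {"motion": [[[2.5, 0, 0], [0, 0, 0], 1], [[2.5, 0, 0], [0, 0, 0], 1], [[2.5, 0, 0], [0, 0, 0], 1], [[2.5, 0, 0], [0, 0, 0], 1], [[0, 0, 0], [0, 0, 0], 1]]}}

```text
time: 4.47
position: [0.2946, -0.1095, 0.1688]
tool_rot: [-2.203, -2.214, 0.006]
ft_force: [-0.8, -1.0, -0.6]
grip_width: 0.999
grip_force: 0.0
```

>>> {"op": "drive_tool", "data": {"motion": [[[3, 0.2, 0], [0, 0, 0], 1], [[3, 0.2, 0], [0, 0, 0], 1], [[3, 0.2, 0], [0, 0, 0], 1], [[3, 0.0, 0], [0, 0, 0], 1], [[3, 0, 0], [0, 0, 0], 1], [[3, 0, 0], [0, 0, 0], 1], [[3, 0, 0], [0, 0, 0], 1], [[0, 0, 0], [0, 0, 0], 1]]}}

```text
time: 5.48
position: [0.3109, 0.0979, 0.1664]
tool_rot: [-2.201, -2.204, 0.013]
ft_force: [0.0, -0.5, -1.0]
grip_width: 1.001
grip_force: 0.0
```

>>> {"op": "drive_tool", "data": {"motion": [[[4, 0, -1], [0, 0, 0], 1], [[4, 0, -1], [0, 0, 0], 1], [[4, 0, -1], [0, 0, 0], 1], [[4, 1, -1], [0, 0, 0], 1], [[4, 2, -1], [0, 0, 0], 1], [[3, 3, -1], [0, 0, 0], 1], [[0, 3, -1], [0, 0, 0], 1], [[0, 3, -1], [0, 0, 0], 1], [[0, 0, 0], [0, 0, 0], 1], [[0, 0, 0], [0, 0, 0], 1]]}}

```text
time: 6.72
position: [0.4321, 0.3252, 0.2447]
tool_rot: [-2.203, -2.199, 0.017]
ft_force: [-0.4, -0.1, -0.5]
grip_width: 0.998
grip_force: 0.0
```

```bash
python3 - <<'E'
from h import *
s=ctrl.get_state();im=ctrl.get_image("wrist");np.save("pics/w1.npy",im);np.savez("pics/w1s.npz",p=s["position"],r=s["tool_rot"])
print(s["position"],s["tool_rot"],s["qd"])
cv2.imwrite("pics/w1.png",cv2.resize(im[:,:,::-1],(768,576),interpolation=cv2.INTER_CUBIC))
C=cam("wrist",s)
for n,p in dict(XL=[.4387,.4117,.06],L=[.5252,.4574,.055],S=[.5468,.3825,.05],XS=[.5233,.2932,.04],red=[.3993,.3121,.013],s1=[.4048,.2409,.013],s2=[.4096,.1677,.013],s3=[.4162,.0956,.013]).items(): print(n,proj(C,p)*1.5)
E
```

```text
[0.4321 0.3252 0.2447] [-2.2031 -2.1994  0.0167] [-0.018  -0.0119 -0.0143  0.0186 -0.0024 -0.0018 -0.0058]
XL [394.896  145.6374]
L [536.2505  67.6934]
S [553.5535 190.8847]
XS [503.1808 308.2067]
red [344.9878 273.4414]
s1 [353.1866 351.6452]
s2 [359.77   423.2142]
s3 [367.4906 486.3679]
```

View pics/w1.png

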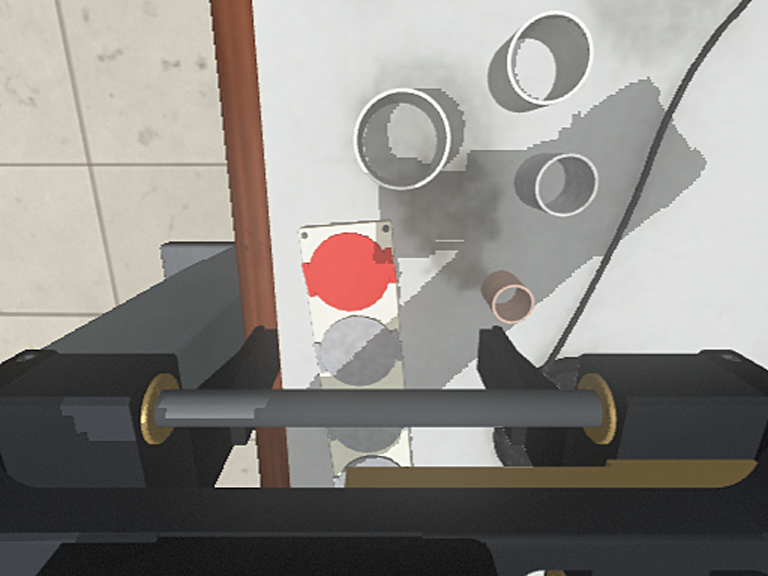

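The picture shows the rim centres at XL (403,138), L (550,57), S (567,183) and XS (514,303), with the red disc at (349,271) and the first grey seat at (357,350).

```bash
python3 - <<'E'
from h import *
d=np.load("pics/w1s.npz");s=dict(position=d["p"],tool_rot=d["r"]);C=cam("wrist",s)
for n,u,v,z in [("XL",403,138.5,.06),("L",550,57.5,.055),("S",567,183.5,.05),("XS",514,303,.04),("red",348.5,271.5,.013),("s1",357,350,.013)]:
    print(n,ray(C,u/1.5,v/1.5,z)[:2])
im=np.load("pics/w1.npy");h=cv2.cvtColor(im,cv2.COLOR_RGB2HSV)
m=cv2.inRange(h,(0,120,100),(6,255,255))|cv2.inRange(h,(174,120,100),(180,255,255));m[:,:195]=0
n,l,st,c=cv2.connectedComponentsWithStats(m);i=1+st[1:,4].argmax();print(st[i],ray(C,*c[i],.013))
E
```

```text
XL [0.4438 0.416 ]
L [0.5329 0.463 ]
S [0.5552 0.3874]
XS [0.5311 0.2975]
red [0.4022 0.3138]
s1 [0.4082 0.2425]
[ 201  155   64   52 2370] [0.4025 0.3141 0.013 ]
```

```bash
cat >> h.py <<'E'
def level(s):
    "turn in tool axes (deg) to bring tool to x->+y, y->+x, z down"
    A=R.from_rotvec(s["tool_rot"]);G=R.from_matrix(np.array([[0,1,0],[1,0,0],[0,0,-1.]]))
    return np.degrees((A.inv()*G).as_rotvec())
def go(s,p):
    A=R.from_rotvec(s["tool_rot"]).as_matrix(); return A.T@(np.array(p)-s["position"])*100
E
python3 -c "
from h import *
s=ctrl.get_state();print(level(s),go(s,[.443,.4155,.17]))"
```

```text
[-1.5845 -0.7091 -0.0302] [8.8899 1.3558 7.5409]
```

>>> {"op": "drive_tool", "data": {"motion": [[[0, 0, 0], [-1.58, -0.71, 0], 1], [[3, 0.3, 1.5], [0, 0, 0], 1], [[3, 0.4, 2], [0, 0, 0], 1], [[3, 0.4, 2], [0, 0, 0], 1], [[0, 0, 2], [0, 0, 0], 1], [[0, 0, 0], [0, 0, 0], 1], [[0, 0, 0], [0, 0, 0], 1]]}}

```text
time: 7.65
position: [0.4429, 0.4161, 0.1706]
tool_rot: [2.221, 2.22, 0.002]
ft_force: [1.4, -0.7, -0.4]
grip_width: 0.998
grip_force: 0.0
```

```bash
cat >> h.py <<'E'
def snap(name):
    s=ctrl.get_state();im=ctrl.get_image("wrist");np.save(f"pics/{name}.npy",im);np.savez(f"pics/{name}s.npz",position=s["position"],tool_rot=s["tool_rot"])
    cv2.imwrite(f"pics/{name}.png",cv2.resize(im[:,:,::-1],(768,576),interpolation=cv2.INTER_CUBIC))
    print("t",s["time"],"pos",s["position"],"level",level(s)); return s,im
def load(name): return dict(np.load(f"pics/{name}s.npz"))
E
python3 -c "
from h import *
snap('w2')"
```

```text
t 7.65 pos [0.4429 0.4161 0.1706] level [ 0.0973 -0.0134 -0.0228]
```

View pics/w2.png

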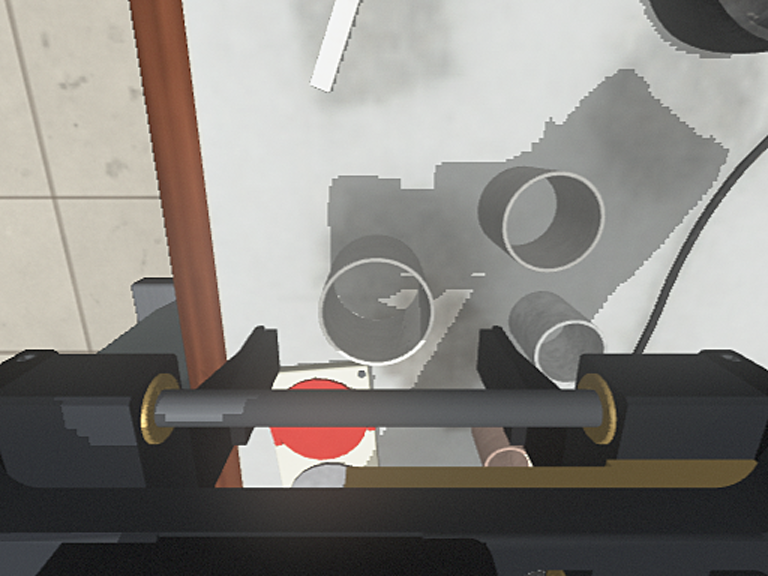

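The XL rim spans 319–433 across and 258–366 down, so its centre is at about (376,312). The L rim is centred at (553,220.5) and S at about (569.5,353).

```bash
python3 -c "
from h import *
s=load('w2');C=cam('wrist',s)
for n,u,v,z in [('XL',376,312,.06),('L',553,220.5,.055),('S',569.5,353,.05)]:
    print(n,ray(C,u/1.5,v/1.5,z)[:2])
print([ray(C,u/1.5,v/1.5,.06)[:2] for u,v in((319,312),(433,312),(376,258),(376,366))])
im=np.load('pics/w2.npy');h=cv2.cvtColor(im,cv2.COLOR_RGB2HSV)
m=cv2.inRange(h,(0,120,100),(6,255,255))|cv2.inRange(h,(174,120,100),(180,255,255));m[:,:175]=0
n,l,st,c=cv2.connectedComponentsWithStats(m);i=1+st[1:,4].argmax();print(st[i])
"
```

```text
XL [0.4428 0.416 ]
L [0.5327 0.464 ]
S [0.5543 0.3864]
[array([0.4126, 0.4159]), array([0.4731, 0.416 ]), array([0.4429, 0.4456]), array([0.4428, 0.3837])]
[ 180  285   70   22 1031]
```

>>> {"op": "drive_tool", "data": {"motion": [[[0, 0, 2], [0, 0, 0], 1], [[0, 0, 2], [0, 0, 0], 1], [[0, 0, 2], [0, 0, 0], 1], [[0, 0, 1.4], [0, 0, 0], 1], [[0, 0, 0], [0, 0, 0], 0.3], [[0, 0, 0], [0, 0, 0], 0], [[0, 0, 0], [0, 0, 0], 0], [[0, 0, 0], [0, 0, 0], 0]], "force": 15}}

```text
time: 8.7
position: [0.4429, 0.4173, 0.0967]
tool_rot: [2.221, 2.222, 0.004]
ft_force: [-0.3, -0.3, 1.6]
grip_width: 0.702
grip_force: 15.0
```

>>> {"op": "drive_tool", "data": {"motion": [[[0, 0, -3], [0, 0, 0], 0], [[0, 0, -4], [0, 0, 0], 0], [[-3, 0, -3], [0, 0, 0], 0], [[-4, 0, 0], [0, 0, 0], 0], [[-5, -0.5, 0], [0, 0, 0], 0], [[-5, -0.5, 0], [0, 0, 0], 0], [[-5, -0.5, 0], [0, 0, 0], 0], [[-4, -0.5, 0], [0, 0, 0], 0], [[-4, -0.45, 0], [0, 0, 0], 0], [[-1.9, 0, 0], [0, 0, 0], 0], [[0, 0, 0], [0, 0, 0], 0], [[0, 0, 0], [0, 0, 0], 0]]}}

```text
time: 10.2
position: [0.4182, 0.0989, 0.1959]
tool_rot: [-2.22, -2.223, -0.002]
ft_force: [-0.0, 1.0, -1.1]
grip_width: 0.707
grip_force: 15.0
```

```bash
python3 -c "
from h import *
s,im=snap('w3');print(s['grip_width'])"
```

```text
t 10.2 pos [0.4182 0.0989 0.1959] level [ 0.0554 -0.0647  0.0895]
0.7065704439307505
```

View pics/w3.png

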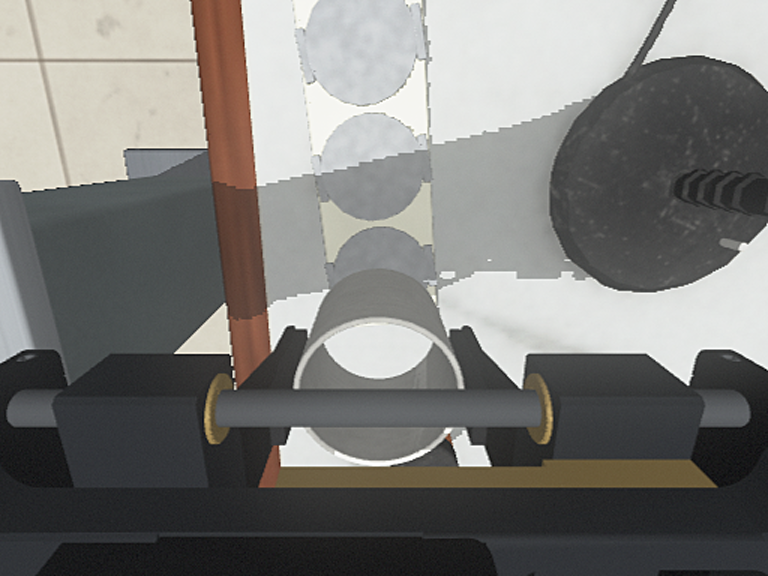

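The view shows seat s2 centred at (373,167) and spanning rows 113–221, the lower edge of s1 at (365,105), and the upper edge of s3 at (379,227). The ring rim is between x 295 and 465, and its centre at about row 391 can be used to check its offset in the grip.

```bash
python3 -c "
from h import *
s=load('w3');C=cam('wrist',s)
for n,u,v,z in [('s1low',367,105,.013),('s2c',373.5,167,.013),('s2up',371,113,.013),('s2low',377,221,.013),('s3up',379,227,.013),('s2l',320,167,.013),('s2r',427,167,.013),('rim top',381,318,.161),('rim bot',381,466,.161)]:
    print(n,ray(C,u/1.5,v/1.5,z)[:2])
"
```

```text
s1low [0.4121 0.2072]
s2c [0.4161 0.1701]
s2up [0.4145 0.2026]
s2low [0.4184 0.1351]
s3up [0.4198 0.131 ]
s2l [0.3815 0.17  ]
s2r [0.4506 0.1702]
rim top [0.42   0.1279]
rim bot [0.4203 0.067 ]
```

>>> {"op": "drive_tool", "data": {"motion": [[[0, 0.1, 2], [0, 0, 0], 0], [[0, 0, 2], [0, 0, 0], 0], [[0, 0, 2], [0, 0, 0], 0], [[0, 0, 1.5], [0, 0, 0], 0], [[0, 0, 0.7], [0, 0, 0], 0], [[0, 0, 0.4], [0, 0, 0], 0], [[0, 0, 0], [0, 0, 0], 0], [[0, 0, 0], [0, 0, 0], 0]]}}

```text
time: 11.25
position: [0.4195, 0.0979, 0.1101]
tool_rot: [2.221, 2.221, 0.002]
ft_force: [0.1, -0.4, -0.4]
grip_width: 0.707
grip_force: 15.0
```

>>> {"op": "drive_tool", "data": {"motion": [[[0, 0, 0], [0, 0, 0], 0.7], [[0, 0, 0], [0, 0, 0], 1], [[0, 0, 0], [0, 0, 0], 1], [[0, 0, -2], [0, 0, 0], 1], [[0, 0, -3], [0, 0, 0], 1], [[2, 0, -4], [0, 0, 0], 1], [[5, 0, 0], [0, 0, 0], 1], [[5, 0, 0], [0, 0, 0], 1], [[5, 0, 0], [0, 0, 0], 1], [[5, 2, 0], [0, 0, 0], 1], [[5, 3, 0], [0, 0, 0], 1], [[5, 3, 0], [0, 0, 0], 1]]}}

```text
time: 12.75
position: [0.5003, 0.4191, 0.1997]
tool_rot: [2.222, 2.221, 0.001]
ft_force: [0.5, -0.8, 2.3]
grip_width: 0.999
grip_force: 0.0
```

>>> {"op": "drive_tool", "data": {"motion": [[[3, 2, 1], [0, 0, 0], 1], [[1.5, 1.3, 1], [0, 0, 0], 1], [[0, 0, 2], [0, 0, 0], 1], [[0, 0, 2], [0, 0, 0], 1], [[0, 0, 2], [0, 0, 0], 1], [[0, 0, 1.9], [0, 0, 0], 1], [[0, 0, 1], [0, 0, 0], 1], [[0, 0, 0], [0, 0, 0], 0], [[0, 0, 0], [0, 0, 0], -0.3], [[0, 0, 0], [0, 0, 0], -0.3], [[0, 0, 0], [0, 0, 0], -0.3], [[0, 0, 0], [0, 0, 0], -0.3]]}}

```text
time: 14.25
position: [0.5322, 0.4631, 0.0914]
tool_rot: [-2.221, -2.222, -0.002]
ft_force: [0.5, -0.4, 2.0]
grip_width: 0.589
grip_force: 15.0
```

>>> {"op": "drive_tool", "data": {"motion": [[[0, 0, -3], [0, 0, 0], -0.3], [[0, 0, -4], [0, 0, 0], -0.3], [[-2, -2, -3], [0, 0, 0], -0.3], [[-4, -3, 0], [0, 0, 0], -0.3], [[-4, -3, 0], [0, 0, 0], -0.3], [[-5, -2.2, 0], [0, 0, 0], -0.3], [[-5, -1.6, 0], [0, 0, 0], -0.3], [[-5, 0, 0], [0, 0, 0], -0.3], [[-3, 0, 0], [0, 0, 0], -0.3], [[-1.5, 0, 0], [0, 0, 0], -0.3], [[0, 0, 0], [0, 0, 0], -0.3], [[0, 0, 0], [0, 0, 0], -0.3]]}}

```text
time: 15.75
position: [0.414, 0.1687, 0.1908]
tool_rot: [-2.22, -2.223, -0.002]
ft_force: [0.2, 0.9, -0.4]
grip_width: 0.587
grip_force: 15.0
```

```bash
python3 -c "
from h import *
s,im=snap('w4');print(s['grip_width'])"
```

```text
t 15.75 pos [0.414  0.1687 0.1908] level [ 0.0445 -0.0634  0.0841]
0.5869491401627182
```

View pics/w4.png

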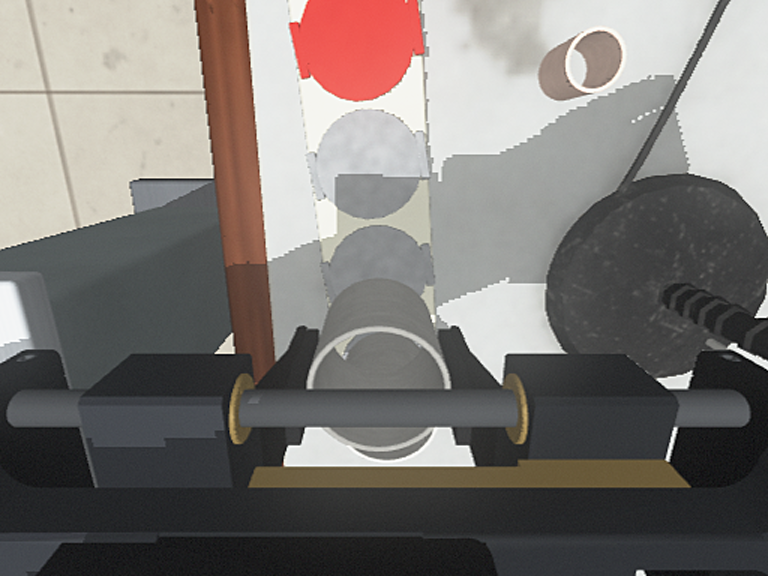

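The view shows seat s1 with edges at rows 108–219 and columns 316–424. The upper edge of s2 is at (378,225). The rim of the held ring spans columns 308–451 and rows 327–452, and the XS rim is centred at about (594,60).

```bash
python3 -c "
from h import *
s=load('w4');C=cam('wrist',s)
for n,u,v,z in [('s1up',367,109,.013),('s1low',374,219,.013),('s2up',378,225,.013),('s1l',316,164,.013),('s1r',424,164,.013),('rim top',379,327,.155),('rim bot',379,452,.155),('XS',594.5,60.5,.04)]:
    print(n,ray(C,u/1.5,v/1.5,z)[:2])
"
```

```text
s1up [0.408  0.2743]
s1low [0.4123 0.2071]
s2up [0.4149 0.2031]
s1l [0.3756 0.2419]
s1r [0.4439 0.2421]
rim top [0.4151 0.1939]
rim bot [0.4153 0.1424]
XS [0.5295 0.2963]
```

>>> {"op": "drive_tool", "data": {"motion": [[[0.1, 0, 2], [0, 0, 0], -0.3], [[0, 0, 2], [0, 0, 0], -0.3], [[0, 0, 2], [0, 0, 0], -0.3], [[0, 0, 1.5], [0, 0, 0], -0.3], [[0, 0, 0.7], [0, 0, 0], -0.3], [[0, 0, 0.4], [0, 0, 0], -0.3], [[0, 0, 0], [0, 0, 0], -0.3], [[0, 0, 0], [0, 0, 0], -0.3]]}}

```text
time: 16.8
position: [0.4145, 0.1689, 0.1052]
tool_rot: [2.221, 2.221, 0.002]
ft_force: [-0.8, 0.4, -0.4]
grip_width: 0.586
grip_force: 15.0
```

>>> {"op": "drive_tool", "data": {"motion": [[[0, 0, 0.05], [0, 0, 0], -0.3], [[0, 0, 0], [0, 0, 0], 0.5], [[0, 0, 0], [0, 0, 0], 0.8], [[0, 0, -2], [0, 0, 0], 1], [[0, 0, -3], [0, 0, 0], 1], [[2, 0, -4], [0, 0, 0], 1], [[4, 1, 0], [0, 0, 0], 1], [[4, 2, 0], [0, 0, 0], 1], [[4, 3, 0], [0, 0, 0], 1], [[4, 3, 0], [0, 0, 0], 1], [[3.7, 3, 0], [0, 0, 0], 1], [[0, 2, 0], [0, 0, 0], 1]]}}

```text
time: 18.3
position: [0.5537, 0.3895, 0.1937]
tool_rot: [-2.214, -2.224, -0.002]
ft_force: [-0.8, -0.1, -0.4]
grip_width: 1.001
grip_force: 0.0
```

>>> {"op": "drive_tool", "data": {"motion": [[[0, 0, 2], [0, 0, 0], 1], [[0, 0, 2], [0, 0, 0], 1], [[0, 0, 2], [0, 0, 0], 1], [[0, 0, 2], [0, 0, 0], 1], [[0, 0, 1.7], [0, 0, 0], 1], [[0, 0, 1], [0, 0, 0], 1], [[0, 0, 0], [0, 0, 0], 0], [[0, 0, 0], [0, 0, 0], -0.5], [[0, 0, 0], [0, 0, 0], -0.6], [[0, 0, 0], [0, 0, 0], -0.6], [[0, 0, 0], [0, 0, 0], -0.6]]}}

```text
time: 19.68
position: [0.5542, 0.386, 0.0877]
tool_rot: [2.221, 2.222, 0.002]
ft_force: [-0.2, -0.5, 0.0]
grip_width: 0.516
grip_force: 0.0
```

>>> {"op": "drive_tool", "data": {"motion": [[[0, 0, 0], [0, 0, 0], -0.6], [[0, 0, 0], [0, 0, 0], -0.6], [[0, 0, -3], [0, 0, 0], -0.6], [[0, 0, -4], [0, 0, 0], -0.6], [[-1, -1, -3], [0, 0, 0], -0.6], [[-3, -3, 0], [0, 0, 0], -0.6], [[-4, -4, 0], [0, 0, 0], -0.6], [[-4, -4, 0], [0, 0, 0], -0.6], [[-2, -2, 0], [0, 0, 0], -0.6], [[-0.6, -0.5, 0], [0, 0, 0], -0.6], [[0, 0, 0], [0, 0, 0], -0.6], [[0, 0, 0], [0, 0, 0], -0.6]]}}

```text
time: 21.18
position: [0.4099, 0.2409, 0.1875]
tool_rot: [-2.22, -2.222, -0.003]
ft_force: [-0.5, 0.6, -1.6]
grip_width: 0.47
grip_force: 15.0
```

```bash
python3 -c "
from h import *
s,im=snap('w5');print(s['grip_width'],s['grip_force'])"
```

```text
t 21.175 pos [0.4099 0.2409 0.1875] level [ 0.052  -0.1227  0.0647]
0.4695508845093976 14.998834118066178
```

View pics/w5.png

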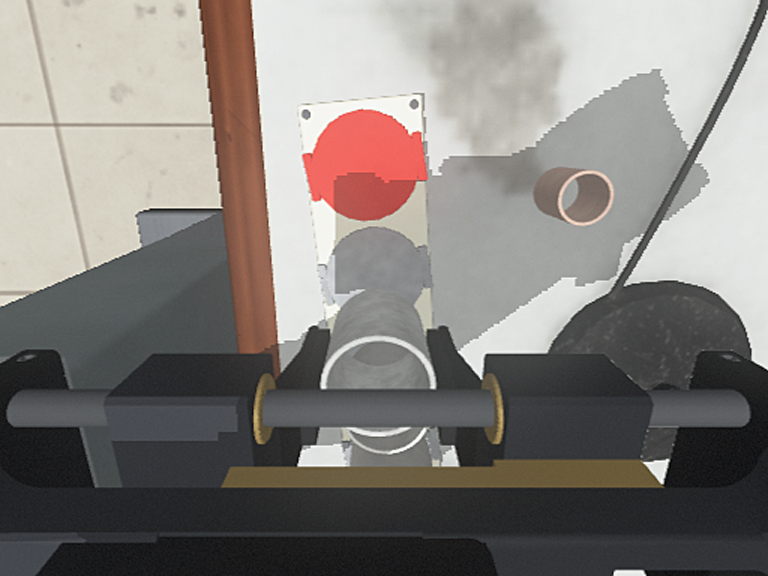

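The red seat spans rows 109–221 and columns about 312–417. The upper edge of s1 is at (379,227). The upper rim edge of the held ring is at (379,337) with columns 321–437, and the XS rim is centred at (585.5,197.5).

```bash
python3 -c "
from h import *
s=load('w5');C=cam('wrist',s)
for n,u,v,z in [('redup',364,109.5,.013),('redlow',365,220.5,.013),('s1up',378,227,.013),('rl',311.5,165,.013),('rr',418,165,.013),('rim top',379,337,.150),('rl',321,387,.150),('rr',437,387,.150),('rb',379,437,.15),('XS',585.5,197.5,.04)]:
    print(n,ray(C,u/1.5,v/1.5,z)[:2])
"
```

```text
redup [0.4022 0.3461]
redlow [0.4023 0.2789]
s1up [0.4108 0.2747]
rl [0.3691 0.3138]
rr [0.4357 0.3139]
rim top [0.411  0.2616]
rl [0.3901 0.2416]
rr [0.4321 0.2417]
rb [0.4111 0.2201]
XS [0.5302 0.2971]
```

>>> {"op": "drive_tool", "data": {"motion": [[[0, -0.1, 2], [0, 0, 0], -0.6], [[0, 0, 2], [0, 0, 0], -0.6], [[0, 0, 2], [0, 0, 0], -0.6], [[0, 0, 1.5], [0, 0, 0], -0.6], [[0, 0, 0.7], [0, 0, 0], -0.6], [[0, 0, 0.45], [0, 0, 0], -0.6], [[0, 0, 0], [0, 0, 0], -0.6], [[0, 0, 0], [0, 0, 0], -0.6]]}}

```text
time: 22.22
position: [0.4085, 0.24, 0.1012]
tool_rot: [2.221, 2.221, 0.002]
ft_force: [0.0, -0.9, -1.5]
grip_width: 0.474
grip_force: 15.0
```

>>> {"op": "drive_tool", "data": {"motion": [[[0, 0, 0.03], [0, 0, 0], -0.6], [[0, 0, 0], [0, 0, 0], 0.3], [[0, 0, 0], [0, 0, 0], 0.5], [[0, 0, 0], [0, 0, 0], 0.8], [[0, 0, -2], [0, 0, 0], 1], [[0, 0, -3], [0, 0, 0], 1], [[2, 0, -4], [0, 0, 0], 1], [[2, 3, 0], [0, 0, 0], 1], [[1.7, 4, 0], [0, 0, 0], 1], [[0, 4, 0], [0, 0, 0], 1], [[0, 1.1, 0], [0, 0, 0], 1], [[0, 0, 0], [0, 0, 0], 1]]}}

```text
time: 23.72
position: [0.529, 0.2967, 0.1901]
tool_rot: [-2.221, -2.22, 0.0]
ft_force: [-0.7, -0.3, -0.1]
grip_width: 1.003
grip_force: 0.0
```

>>> {"op": "drive_tool", "data": {"motion": [[[0, 0, 2], [0, 0, 0], 1], [[0, 0, 2], [0, 0, 0], 0.8], [[0, 0, 2], [0, 0, 0], 0.5], [[0, 0, 2], [0, 0, 0], 0.4], [[0, 0, 2], [0, 0, 0], 0.3], [[0, 0, 1.1], [0, 0, 0], 0.3], [[0, 0, 0], [0, 0, 0], 0.3], [[0, 0, 0], [0, 0, 0], -0.8], [[0, 0, 0], [0, 0, 0], -0.8], [[0, 0, 0], [0, 0, 0], -0.8], [[0, 0, 0], [0, 0, 0], -0.8], [[0, 0, 0], [0, 0, 0], -0.8]]}}

```text
time: 25.22
position: [0.5294, 0.297, 0.08]
tool_rot: [2.221, 2.222, 0.002]
ft_force: [-1.5, -0.1, 2.7]
grip_width: 0.359
grip_force: 15.0
```

>>> {"op": "drive_tool", "data": {"motion": [[[0, 0, -3], [0, 0, 0], -0.8], [[0, 0, -4], [0, 0, 0], -0.8], [[0, -1, -3], [0, 0, 0], -0.8], [[0.5, -3, 0], [0, 0, 0], -0.8], [[1, -4, 0], [0, 0, 0], -0.8], [[0, -3, 0], [0, 0, 0], -0.8], [[0, -1.8, 0], [0, 0, 0], -0.8], [[0, 0, 0], [0, 0, 0], -0.8], [[0, 0, 0], [0, 0, 0], -0.8]]}}

```text
time: 26.35
position: [0.4024, 0.3114, 0.1796]
tool_rot: [2.223, 2.22, 0.003]
ft_force: [0.4, 0.1, -1.5]
grip_width: 0.358
grip_force: 15.0
```

```bash
python3 -c "
from h import *
s,im=snap('w6');print(s['grip_width'],s['grip_force'])"
```

```text
t 26.35 pos [0.4024 0.3114 0.1796] level [ 0.0785 -0.06   -0.063 ]
0.3584272810633871 14.9974701849942
```

View pics/w6.png

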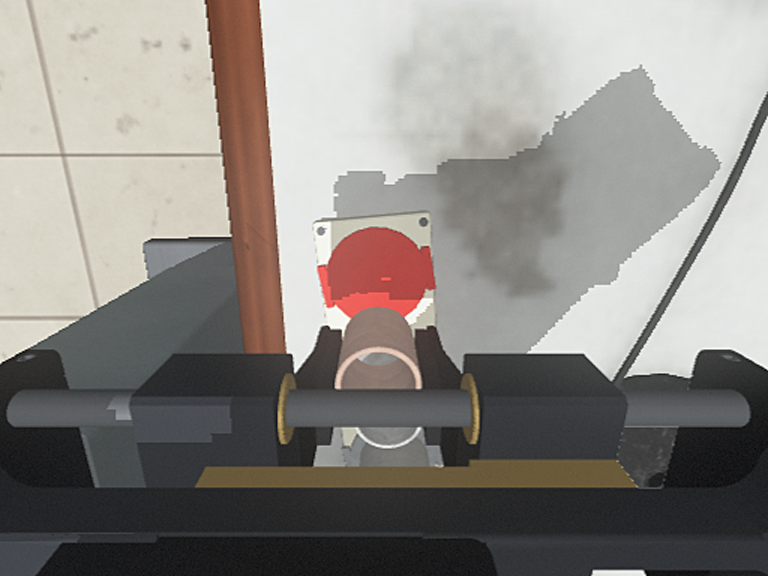

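The red seat's upper edge is at (378,227), with columns 328–433 at row 280. The held ring's rim top is at (378,346), with columns 335–422.

```bash
python3 -c "
from h import *
s=load('w6');C=cam('wrist',s)
for n,u,v,z in [('redup',378,227,.013),('l',328,276,.013),('r',432,276,.013),('rim top',378.5,346,.1405),('rl',335,382,.1405),('rr',422,382,.1405)]:
    print(n,ray(C,u/1.5,v/1.5,z)[:2])
"
```

```text
redup [0.4035 0.3465]
l [0.3706 0.3139]
r [0.4391 0.3139]
rim top [0.4035 0.3278]
rl [0.3876 0.3132]
rr [0.4194 0.3132]
```

>>> {"op": "drive_tool", "data": {"motion": [[[0.05, 0, 2], [0, 0, 0], -0.8], [[0, 0, 2], [0, 0, 0], -0.8], [[0, 0, 2], [0, 0, 0], -0.8], [[0, 0, 1.5], [0, 0, 0], -0.8], [[0, 0, 0.7], [0, 0, 0], -0.8], [[0, 0, 0.43], [0, 0, 0], -0.8], [[0, 0, 0], [0, 0, 0], -0.8], [[0, 0, 0], [0, 0, 0], -0.8]]}}

```text
time: 27.4
position: [0.4015, 0.3126, 0.0937]
tool_rot: [2.221, 2.222, 0.003]
ft_force: [1.1, 0.9, -1.5]
grip_width: 0.361
grip_force: 15.0
```

Release, rise, and move aside to look.

>>> {"op": "drive_tool", "data": {"motion": [[[0, 0, 0.04], [0, 0, 0], -0.8], [[0, 0, 0], [0, 0, 0], 0.1], [[0, 0, 0], [0, 0, 0], 0.3], [[0, 0, 0], [0, 0, 0], 0.3], [[0, 0, -2], [0, 0, 0], 0.3], [[0, 0, -3], [0, 0, 0], 0.3], [[0, 0, -4], [0, 0, 0], 0.3], [[0, 2, -4], [0, 0, 0], 0.3], [[3, 3, -2], [0, 0, 0], 0.3], [[4, 2, 0], [0, 0, 0], 0.3], [[4, 0, 0], [0, 0, 0], 0.3], [[0, 0, 0], [0, 0, 0], 0.3]]}}

```text
time: 28.9
position: [0.4691, 0.426, 0.2442]
tool_rot: [-2.213, -2.225, -0.004]
ft_force: [-0.2, -0.1, 0.1]
grip_width: 0.651
grip_force: 0.0
```

```bash
python3 - <<'E'
from h import *
t=ctrl.get_image("top");s=ctrl.get_image("scene")
a=cv2.resize(t[120:240,180:340],None,fx=4,fy=4,interpolation=cv2.INTER_CUBIC)
b=cv2.resize(s[140:270,190:350],(640,520),interpolation=cv2.INTER_CUBIC)
cv2.imwrite("pics/topf.png",a[:,:,::-1]);cv2.imwrite("pics/scf.png",b[:,:,::-1])
E
```

```text
(no output)
```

View pics/topf.png

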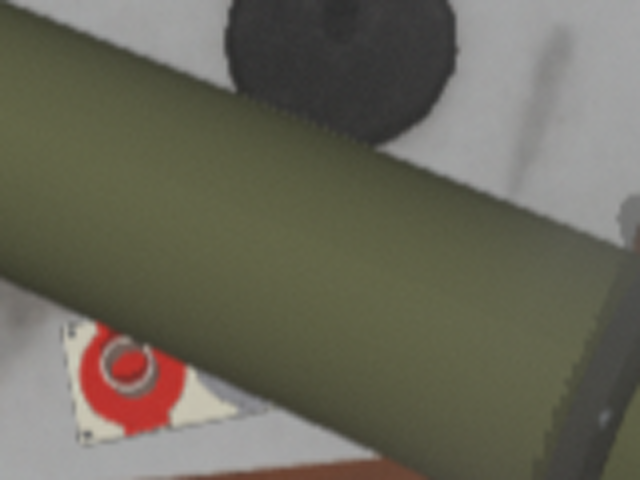

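View pics/scf.png

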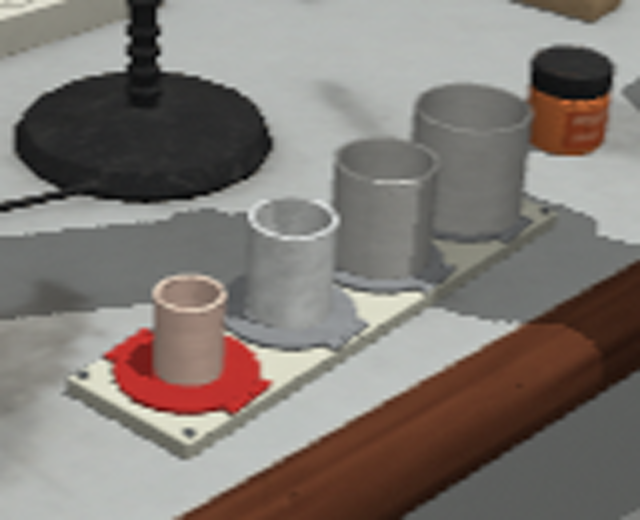

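All four rings stand upright and look centred on their seats, in size order: XS on red (base at about (188,370)), then S, L and XL. The pot is in its original place and the arm is clear.

```bash
python3 -c "
from bench import ctrl
print(ctrl.close_job())"
```

```text
the job is handed in; nothing more can be done
None
```

The job is handed in: the four rings stand upright and look centred on their seats, smallest on red up to widest at the far end, the paste pot was not touched, and the last move ended at 28.9 s of the 112 s limit.

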